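# Scoop the sleeves out of the parts tote

## Task

Take the steel scoop by its blue grip and pick up all three loose chrome sleeves from the yellow tote in one scoopful, running the scoop along the floor so that they are trapped in the tote's corner and have to ride up into it. Tip them out low into the green tray, then set the scoop back upright on its black mat and let go. Do not touch the sleeves with the gripper or drop them from high up, and leave the end cap in the tote and everything else where it is.

Things in the scene. Friction and masses are not known exactly. Their poses are not given: they have to be found in the camera images.
- scoop: Open sheet-steel scoop, loose, about 0.3 kg, 106 wide, flat floor. Origin: underside of the floor; x points to the nose (open front), z up. Floor 3 thick, thinning to 1.6 at the straight nose edge at x = +60. Side walls 30 high from the back to x = +40, inner width 100. Back wall 42 high, inner face at x = -55. A blue grip bar runs over it, held by a blue upright on the back wall (x = -64 to -52).
- scoop_grip (a point): Point to hold on the scoop's blue grip bar: scoop frame x = -10, y = 0, z = 98 mm, near the centre of mass. The bar is level, 100 long along x (x -70 to +30), 22 wide across y, 24 high, centre line 98 above the underside; pinch it across its 22 mm width from above.
- scoop_nose (a point): Middle of the scoop's nose edge, at its underside: scoop frame x = +60, y = 0, z = 0 mm.
- tote: Yellow open tote, fixed, outside 190 (x) by 330 (y) by 65 high, walls and floor 5 thick. Origin: centre of its underside; at zero yaw x points away from the robot, y to its left. The sleeves lie in a row in the near half (about x = -34), from the right-hand end wall (y = -160) to about the middle; the left end is empty, with room to set the scoop down. An end cap stands by the far wall.
- sleeve0: Chrome tube sleeve, loose, 60 long, 30 diameter, about 70 g, lying in the yellow tote on its round side; it can roll. Origin: middle of its axis; its own x is the tube axis (at the start within about 0.2 rad of the tote's x, so it lies across the tote).
- sleeve1: Chrome tube sleeve, loose, 60 long, 30 diameter, about 70 g, lying in the yellow tote on its round side; it can roll. Origin: middle of its axis; its own x is the tube axis (at the start within about 0.2 rad of the tote's x, so it lies across the tote).
- sleeve2: Chrome tube sleeve, loose, 60 long, 30 diameter, about 70 g, lying in the yellow tote on its round side; it can roll. Origin: middle of its axis; its own x is the tube axis (at the start within about 0.2 rad of the tote's x, so it lies across the tote).
- tray: Green open tray, fixed, outside 190 (x) by 150 (y) by 45 high, walls and floor 5 thick. Origin: centre of its underside on the bench.
- mat: Black rubber mat, fixed flat on the bench, 150 (x) by 170 (y), 3 thick: the scoop's place, where it stands at the start. Origin: centre of its underside. It and the tray swap sides between episodes.
- tote_cap: Chrome end cap (a cone frustum 56 wide at the foot, 50 high), loose, standing in the yellow tote beside the far long wall, at about x = +58 mm in the tote's frame: leave it there. Origin: centre of its foot.
- cap_a: A second such end cap standing on the bench beyond the tray; leave it. Origin: centre of its foot.
- cap_b: A third such end cap, on the bench; leave it. Origin: centre of its foot.
- wash_bottle: White bottle with a red cap, 60 diameter, 160 high, on the bench; leave it. Origin: centre of its foot.
- jar: Amber jar, 64 diameter, 80 high, on the bench; leave it. Origin: centre of its foot.
- mallet: Hammer lying on the bench; leave it. Origin: centre of its underside.
Not all that is in view belongs to the job. What is shaped like the sleeve1 but turquoise is not meant. Several things have the shape of the tray; the one meant has the colours described above.

How it is judged:
By the outcome, as a careful person would: the job done as asked, in the order asked, and still so for the second after the job is handed in, with the robot touching nothing.
It also fails if it takes over 69 s, if anything falls off the work surface, if the arm or the gripper's body presses on something with over 40 N, if the wrist force passes 120 N, or if a joint passes its speed limit or range.

## Robot

A 6-joint arm with a two-finger parallel gripper is mounted at the origin on the work surface. World frame = base frame: x ahead of the robot, y to its left, z up, the work surface at z = 0. Lengths are in m, angles in rad, forces in N, time in s.
With the tool pointing down it reaches from about 0.3 to 0.875 m from the base axis. Payload 6.4 kg.
Tool frame: the origin (TCP) lies midway between the tips of the shut fingers; the grasp point (between the pads) lies 19 mm behind it (grasp_offset is the distance from the TCP to the grasp point, in m); z points along the fingers, y is the line along which they close (so a half turn about z gives the same grasp; the last joint's range is limited). The gripper opens to 85 mm and grips with 20 to 120 N. Pads are 22 mm wide; open, the fingers measure 114 mm over their backs; the gripper's body (76 mm by 85 mm) begins 54 mm behind the grasp point. The pads swing forward as they close: fully open they stand 13 mm farther back than shut.
Start: joints at [0.966, 0.181, 1.607, -0, 1.354, -0.206], TCP at [0.223, 0.53, 0.231] pointing down, gripper open.
Joint ranges: [-2.99, 2.99], [-0.89, 2.07], [0.3, 2.58], [-1.14, 4.28], [0, 2.63], [-3.12, 3.12]. Speed limits (rad/s): [2.57, 2.57, 3.01, 3.14, 3.14, 3.14].

## Interface

Orientations are given as a unit quaternion [w, x, y, z].
In Python, from bench import * gives the robot as it stands. The module is installed in compiled form; this text tells all that it offers.
- The arm moves only by the tool servo_tool, never from a script. Its argument "commands" is text: rows parted by semicolons, each of 7 numbers parted by spaces: the turn, a rotation vector about the tool's x, y, z in rad, then the shift along the tool's x, y, z in mm, then the opening, from 0 (shut) to 1 (fully open). In form: wx wy wz dx dy dz claw; .... A call has 1 to 5 rows; each row shifts and turns the commanded pose from where the row before left it, along the tool's axes as they then stand; what a row does not reach is not made up. A row lasts 1/8 s, in which the tool goes at most 62.5 mm and 10.7 degrees, less where a joint would pass 70% of its speed; a pose out of reach is approached as far as the arm can. A call with a gripper value outside its range is refused whole. The fingers move at their own pace and stop on an object; the grip force is fixed at half the most. Time passes only in rows, so rows that do not move let the fingers close. It gives the time, the measured TCP pose, the force, the opening and the grip force at its end, in the units of the state.
- get_obs(): the state, without advancing time (a new reading comes with each control period).
- camera(name): name is "scene" or "top"; returns the picture (400x640x3 uint8, blue, green, red); there is no depth.
- calibration(name): a dict with "fx", "fy", "cx", "cy" (pixels), "R" (3x3) and "t" (3): a world point X has camera coordinates R X + t. Camera axes: x right, y down, z forward; pixel columns grow to the right and rows downward; lengths in m; the calibration is good to about 2 mm. A picture is of the moment at which its call begins. calibration takes no time and is no camera call.
- hand_in(): hands the job in; it is judged then, once.
The state is a dict: "time_s": time; "q": joint angles; "dq": joint speeds; "joint_efforts": joint torques, N m; "eef_pos": TCP position; "eef_rot": TCP orientation; "wrist_force": force on the tool from outside, world axes, zero at the start; "torque": the same for the moment, N m; "opening": opening from 0.0 (shut) to 1.0 (fully open); "grasp_force": force on a finger pad.
Only numpy, scipy, OpenCV 4.12 (cv2) and the standard library are available. Lean on these libraries where they do the work, as an engineer would, in place of code of your own. Each camera call takes 0.05 s, during which the arm holds its last target. There are 200 camera calls.

## Working session

There is one attempt and no reset: what is moved stays moved. The work goes in short steps, Python scripts to look and compute and a tool call to move; the robot and the scene stay as the last step left them, time stands still between calls to the robot, and variables do not carry over. Pictures are saved under pics/ and viewed, at most 10 in all, crops included, and the job is handed in when it is done.

Besides the shell and the picture viewer there is one more tool, called after "Emit:" by a JSON object that holds its "fn" and its "kwargs". servo_tool: Moves the arm, as the interface text tells. Its arguments: {"type":"object","properties":{"commands":{"type":"string"}},"required":["commands"]}

```bash
mkdir -p pics; python3 - <<'E'
from bench import *
import cv2
for n in("scene","top"):
    cv2.imwrite(f"pics/{n}0.png",camera(n)); c=calibration(n); print(n,c)
o=get_obs(); print(o)
E
```

```text
scene {'fx': 371.80406145180154, 'fy': 371.80406145180154, 'cx': 319.3135675805414, 'cy': 195.40880544880116, 'R': array([[-0.26054382,  0.96526326,  0.01958976],
       [ 0.60793364,  0.17978865, -0.77336456],
       [-0.75002241, -0.18958608, -0.63365882]]), 't': array([ 0.18244123, -0.22665641,  1.52257671])}
top {'fx': 417.8102531288438, 'fy': 417.8102531288438, 'cx': 316.9380978972802, 'cy': 196.68253464822516, 'R': array([[ 0.00383762, -0.9997484 ,  0.02209979],
       [-0.98180079, -0.00796314, -0.18974666],
       [ 0.18987491, -0.02096941, -0.98158433]]), 't': array([-0.07913771,  0.54238838,  1.19511566])}
{'time_s': 0.1, 'q': array([ 9.65695322e-01,  1.81498353e-01,  1.60786853e+00,  1.44845676e-06,
        1.35379698e+00, -2.06326673e-01]), 'dq': array([-0.00082565, -0.00226184, -0.00039236, -0.00174769,  0.0010879 ,
        0.0011264 ]), 'joint_efforts': array([-6.11772357e-04, -4.45879233e+01, -3.52236664e+01, -3.20578056e-04,
        4.23693680e-03, -2.19124900e-05]), 'eef_pos': array([0.22298607, 0.52948356, 0.23047555]), 'eef_rot': array([-3.10707093e-04,  1.98068767e-01,  9.80187812e-01, -7.21548688e-04]), 'wrist_force': array([ 0.34437598, -0.63325527,  0.05299612]), 'torque': array([ 0.03644011,  0.02854273, -0.01299185]), 'grasp_force': 0.0, 'opening': 1.003042023119755}
```

View pics/top0.png

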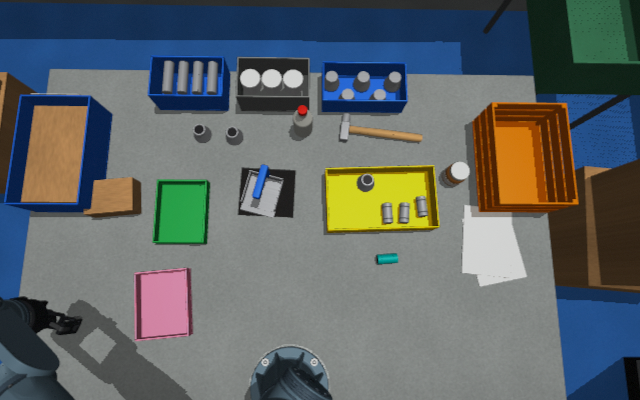

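View pics/scene0.png

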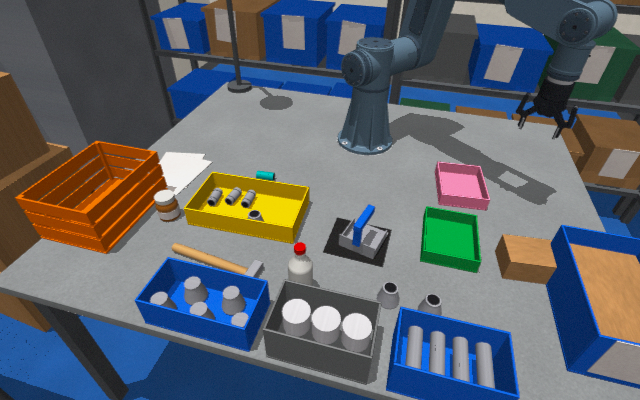

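Candidates:
- **Tray:** green at (181,212), not pink at (162,303), which is the wrong colour.
- **Sleeves:** chrome at (388,213), (404,212) and (421,207) in the yellow tote. The turquoise one at (387,259) isn't meant.
- **Scoop:** on the mat at (262,192).

I'll confirm with one enlarged crop and measure.

```bash
cat > h.py <<'E'
from bench import *
import numpy as np, cv2
from scipy.spatial.transform import Rotation as Ro
def ray(n,u,v,z):
    c=calibration(n); R,t=np.array(c["R"]),np.array(c["t"])
    d=R.T@np.array([(u-c["cx"])/c["fx"],(v-c["cy"])/c["fy"],1]); o=-R.T@t
    return o+d*(z-o[2])/d[2]
def proj(n,P):
    c=calibration(n); p=np.atleast_2d(P)@np.array(c["R"]).T+np.array(c["t"])
    return np.c_[p[:,0]/p[:,2]*c["fx"]+c["cx"],p[:,1]/p[:,2]*c["fy"]+c["cy"]]
def mask(im,lo,hi,box):
    h=cv2.cvtColor(im,cv2.COLOR_BGR2HSV); m=cv2.inRange(h,np.array(lo),np.array(hi)); k=np.zeros_like(m)
    x0,y0,x1,y1=box; k[y0:y1,x0:x1]=m[y0:y1,x0:x1]; return k
def rect(m):
    p=np.argwhere(m)[:,::-1].astype(np.float32); return cv2.minAreaRect(p),len(p)
def scoop(T): # 4 floor, bar corners helper
    pass
E
python3 - <<'E'
from h import *
im=cv2.imread("pics/top0.png"); sc=cv2.imread("pics/scene0.png")
for nm,lo,hi,box,z in [("tote",(22,100,60),(34,255,255),(315,155,450,240),.065),("tray",(50,120,40),(75,255,255),(140,170,220,255),.045),("bar",(100,120,60),(125,255,255),(235,155,300,225),.110),("matblk",(0,0,0),(180,255,35),(225,155,305,230),.003)]:
    r,n=rect(mask(im,lo,hi,box)); c=cv2.boxPoints(r)
    print(nm,n,r); print(np.array([ray("top",u,v,z) for u,v in c]).round(4)[:,:2].tolist())
r,n=rect(mask(sc,(100,120,60),(125,255,255),(345,195,385,260))); print("bar scene",cv2.boxPoints(r).round(1).tolist())
for u,v in [(388,213),(404,212.5),(421.5,207)]: print(ray("top",u,v,.03).round(4))
print("cap",ray("top",366,181,.055),ray("top",387,259,.015))
a=cv2.resize(im[150:265,140:460],None,fx=2.5,fy=2.5,interpolation=3)
b=cv2.resize(sc[165:275,180:490],(800,284),interpolation=3)
cv2.imwrite("pics/c1.png",np.vstack([a,b]))
E
```

```text
tote 6438 ((381.78509521484375, 198.29747009277344), (65.47830200195312, 112.964599609375), 88.2901840209961)
[[0.6306, -0.0975], [0.6444, -0.439], [0.4459, -0.4346], [0.4339, -0.1033]]
tray 3422 ((180.8267059326172, 211.46633911132812), (53.93263244628906, 65.36833953857422), 2.8624050617218018)
[[0.4035, 0.404], [0.5992, 0.4095], [0.5924, 0.2481], [0.3966, 0.2473]]
bar 289 ((261.28692626953125, 181.5772705078125), (10.956027030944824, 34.465057373046875), 15.068489074707031)
[[0.53, 0.111], [0.6279, 0.0885], [0.6197, 0.0579], [0.522, 0.0808]]
matblk 821 ((266.455810546875, 192.33978271484375), (53.29465866088867, 45.410831451416016), 3.012787342071533)
[[0.4976, 0.1633], [0.6413, 0.1615], [0.6339, -0.0054], [0.49, -0.0001]]
bar scene [[346.20001220703125, 241.60000610351562], [362.70001220703125, 201.39999389648438], [375.29998779296875, 206.5], [358.70001220703125, 246.8000030517578]]
[ 0.4986 -0.292   0.03  ]
[ 0.5005 -0.3408  0.03  ]
[ 0.5178 -0.395   0.03  ]
cap [ 0.59172604 -0.22344961  0.055     ] [ 0.36122012 -0.28794406  0.015     ]
```

View pics/c1.png

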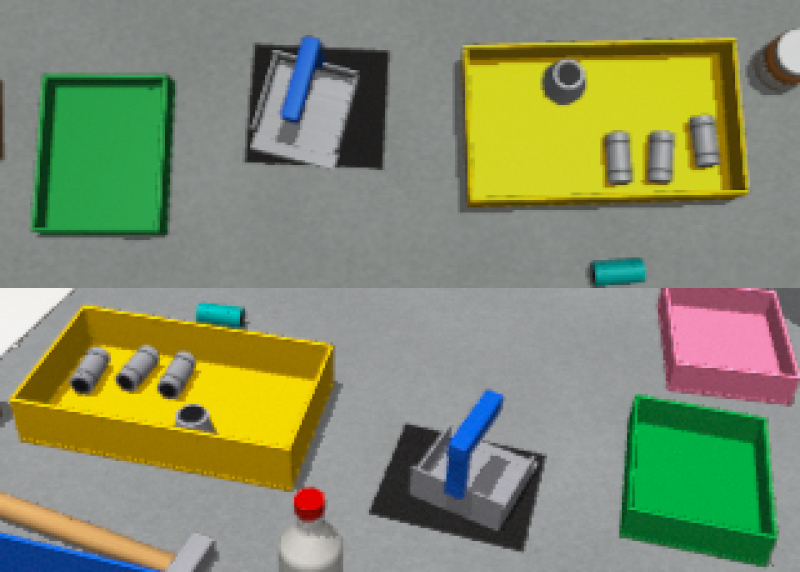

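The crop confirms the three chrome sleeves in the yellow tote, the green tray, and the scoop with its nose toward the robot. I'll refine the poses with silhouette fits in both views.

```bash
cat >> h.py <<'E'
from scipy.optimize import minimize
def bx(x0,x1,y0,y1,z0,z1): return np.array([[x,y,z] for x in(x0,x1) for y in(y0,y1) for z in(z0,z1)])
TOTE=[bx(-.095,.095,-.165,.165,0,.065)]; TRAY=[bx(-.095,.095,-.075,.075,0,.045)]
BAR=[bx(-.07,.03,-.011,.011,.086,.110),bx(-.064,-.052,-.011,.011,.03,.090)]
def sil(n,parts,p,z0,S=4):
    m=np.zeros((400*S,640*S),np.uint8); R=Ro.from_euler('z',p[2]).as_matrix()
    for b in parts:
        q=proj(n,b@R.T+[p[0],p[1],z0]); cv2.fillConvexPoly(m,cv2.convexHull(((q+.5)*S-.5).round().astype(np.int32)),1)
    return cv2.resize(m.astype(np.float32),(640,400),interpolation=cv2.INTER_AREA)
def fit(parts,p0,z0,obs,step=(.006,.006,.05)):
    def cost(p): return sum(np.abs(sil(n,parts,p,z0)-m).sum() for n,m in obs)
    s=np.vstack([p0]+[np.array(p0)+np.eye(3)[i]*step[i] for i in range(3)])
    r=minimize(cost,p0,method='Nelder-Mead',options=dict(initial_simplex=s,xatol=1e-4,fatol=.05)); return r.x.round(4),round(r.fun,1)
E
python3 - <<'E'
from h import *
T=cv2.imread("pics/top0.png"); S=cv2.imread("pics/scene0.png")
f=lambda m:(cv2.morphologyEx(m,cv2.MORPH_CLOSE,np.ones((3,3)))>0).astype(np.float32)
def hull(m):
    p=np.argwhere(m>0)[:,::-1].astype(np.int32); k=np.zeros((400,640),np.uint8); cv2.fillConvexPoly(k,cv2.convexHull(p),1); return k.astype(np.float32)
Y=((20,100,40),(34,255,255)); G=((50,120,30),(75,255,255)); B=((100,120,40),(125,255,255))
tt,ts=hull(mask(T,*Y,(315,155,450,240))),hull(mask(S,*Y,(180,165,315,245)))
gt,gs=hull(mask(T,*G,(140,170,220,255))),hull(mask(S,*G,(410,200,490,275)))
bt,bs=f(mask(T,*B,(235,155,300,225))),f(mask(S,*B,(340,195,385,260)))
for nm,P,p0,z,t,s in [("tote",TOTE,(.538,-.268,0.),0,tt,ts),("tray",TRAY,(.498,.327,0.),0,gt,gs),("scoop",BAR,(.55,.082,2.94),.003,bt,bs)]:
    for ob in ([("top",t),("scene",s)],[("top",t)],[("scene",s)]): print(nm,fit(P,p0,z,ob),[int(m.sum()) for _,m in ob])
# sleeves: dark cylinders
E
```

```text
tote (array([ 0.5416, -0.2678,  0.0358]), np.float64(248.4)) [7406, 6534]
tote (array([ 0.5415, -0.2679,  0.032 ]), np.float64(111.9)) [7406]
tote (array([ 0.5408, -0.2681,  0.0391]), np.float64(129.2)) [6534]
tray (array([ 0.4999,  0.3325, -0.0018]), np.float64(143.4)) [3499, 3318]
tray (array([0.5006, 0.3319, 0.0012]), np.float64(68.4)) [3499]
tray (array([ 0.4991,  0.3329, -0.0011]), np.float64(57.6)) [3318]
scoop (array([0.5573, 0.093 , 2.9162]), np.float64(124.3)) [295, 391]
scoop (array([0.5576, 0.0939, 2.8927]), np.float64(52.2)) [295]
scoop (array([0.5559, 0.093 , 2.9245]), np.float64(64.8)) [391]
```

Emit:
{"fn": "servo_tool", "kwargs": {"commands": "0 0 0 -48.75 -27.1 0 1;0 0 0 -48.75 -27.1 0 1;0 0 0 -48.75 -27.1 0 1;0 0 0 -48.75 -27.1 0 1;0 0 0 -48.75 -27.1 0 1"}}

```text
time_s: 0.72
eef_pos: [0.3959, 0.3088, 0.231]
eef_rot: [-0.0, 0.198, 0.98, -0.0]
wrist_force: [1.8, -0.2, -0.5]
opening: 0.996
grasp_force: 0.0
```

Emit:
{"fn": "servo_tool", "kwargs": {"commands": "0 0 0 -48.75 -27.1 0 1;0 0 0 -48.75 -27.1 0 1;0 0 0 -48.75 -27.1 0 1;0 0 0 -48.75 -27.1 0 1;0 0 0 -48.75 -27.1 0 1"}}

```text
time_s: 1.35
eef_pos: [0.568, 0.0893, 0.2309]
eef_rot: [-0.0, 0.198, 0.98, 0.0]
wrist_force: [-0.1, 0.4, 0.2]
opening: 1.0
grasp_force: 0.0
```

Emit:
{"fn": "servo_tool", "kwargs": {"commands": "0 0 0.186 0 0 0 1;0 0 0.186 0 0 0 1;0 0 0.186 0 0 0 1;0 0 0.186 0 0 0 1;0 0 0.186 0 0 0 1"}}

```text
time_s: 1.98
eef_pos: [0.5669, 0.0908, 0.2307]
eef_rot: [-0.0, 0.619, 0.785, -0.0]
wrist_force: [0.1, 0.3, -0.9]
opening: 0.998
grasp_force: 0.0
```

Emit:
{"fn": "servo_tool", "kwargs": {"commands": "0 0 0.186 0 0 0 1;0 0 0.186 0 0 0 1;0 0 0.186 0 0 0 1;0 0 0.186 0 0 0 1;0 0 0.186 0 0 0 1"}}

```text
time_s: 2.6
eef_pos: [0.5669, 0.0909, 0.2307]
eef_rot: [-0.0, 0.905, 0.424, -0.0]
wrist_force: [-0.0, -0.2, -0.0]
opening: 0.996
grasp_force: 0.0
```

Emit:
{"fn": "servo_tool", "kwargs": {"commands": "0 0 0.186 0 0 0 1;0 0 0.186 0 0 0 1;0 0 0.186 0 0 0 1;0 0 0.186 0 0 0 1;0 0 0.186 0 0 0 1"}}

```text
time_s: 3.22
eef_pos: [0.5669, 0.0909, 0.2307]
eef_rot: [-0.0, 1.0, -0.027, -0.001]
wrist_force: [-0.2, -0.4, 1.1]
opening: 0.998
grasp_force: 0.0
```

```bash
cat >> h.py <<'E'
def st():
    o=get_obs(); R=Ro.from_quat(np.roll(o["eef_rot"],-1)).as_matrix(); return o,o["eef_pos"],R
def go(pos,yaw,pitch=0.):
    """goal: scoop yaw, nose-up pitch; tool x = -scoop x, z down. prints shift (tool mm) and rotvec (tool)"""
    o,p,R=st()
    sx=Ro.from_euler('z',yaw)*Ro.from_euler('y',-pitch); B=np.diag([-1,1,-1]); G=sx.as_matrix()@B
    print("t",round(o["time_s"],2),"p",p.round(4),"q",o["q"].round(2),"F",o["wrist_force"].round(1),"open",round(o["opening"],3),"g",round(o["grasp_force"],1))
    e=R@B; print("scoop yaw",round(np.arctan2(e[1,0],e[0,0]),4),"pitch",round(np.arcsin(e[2,0]),4),"roll",round(np.arctan2(e[2,1],e[2,2]),4))
    print("shift",(R.T@(np.array(pos)-p)*1e3).round(1),"turn",Ro.from_matrix(R.T@G).as_rotvec().round(4))
E
python3 -c "
from h import *
go((.567,.0907,.077),2.91)"
```

```text
t 3.23 p [0.5669 0.0909 0.2307] q [-0.05  0.18  1.61  0.    1.35  1.58] F [-0.2 -0.4  1.1] open 0.998 g 0.0
scoop yaw 3.0883 pitch 0.0011 roll -0.0
shift [  0.2   0.2 153.7] turn [1.000e-04 1.100e-03 1.783e-01]
```

Emit:
{"fn": "servo_tool", "kwargs": {"commands": "0 0 0.178 0 0 0 1;0 0 0 0 0 50 1;0 0 0 0 0 50 1;0 0 0 0 0 34 1;0 0 0 0 0 20 1"}}

```text
time_s: 3.85
eef_pos: [0.5655, 0.0909, 0.0745]
eef_rot: [0.0, 0.994, -0.112, -0.002]
wrist_force: [0.7, 0.1, -0.0]
opening: 1.001
grasp_force: 0.0
```

Emit:
{"fn": "servo_tool", "kwargs": {"commands": "0 0 0 0 0 0 0;0 0 0 0 0 0 0;0 0 0 0 0 0 0;0 0 0 0 0 0 0;0 0 0 0 0 0 0"}}

```text
time_s: 4.47
eef_pos: [0.5682, 0.0909, 0.0786]
eef_rot: [-0.0, 0.994, -0.112, 0.001]
wrist_force: [-1.0, -0.0, 5.3]
opening: 0.251
grasp_force: 59.0
```

```bash
python3 -c "
from h import *
go((.567,.0907,.077),2.91)
T=camera('top');S=camera('scene')
cv2.imwrite('pics/g.png',np.vstack([cv2.resize(T[140:240,200:320],(600,500),interpolation=3)[:300],cv2.resize(S[150:270,300:440],(600,300),interpolation=3)]))"
```

```text
t 4.47 p [0.5682 0.0909 0.0786] q [-0.05  0.36  1.72 -0.    1.06  1.75] F [-1.  -0.   5.3] open 0.251 g 59.0
scoop yaw 2.9165 pitch -0.0022 roll -0.0004
shift [-1.1  0.5  1.6] turn [-0.0004 -0.0022  0.0065]
```

View pics/g.png

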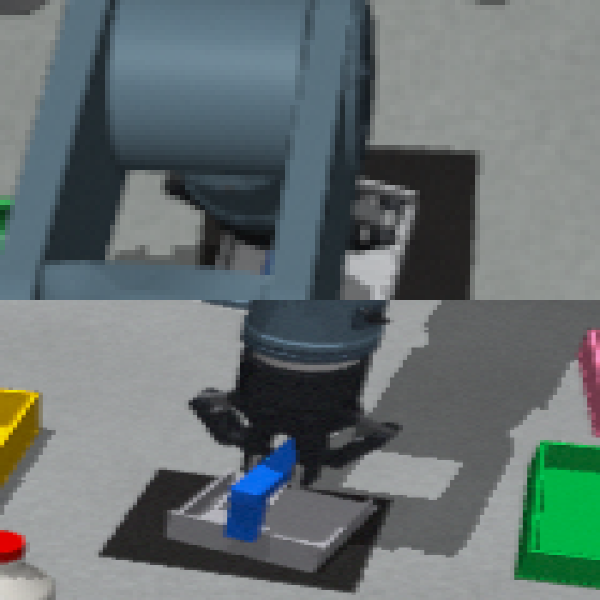

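The bar is pinched: opening 0.25, 59 N, scoop level. Next: lift, turn the nose to the tote's -y, and look.

Emit:
{"fn": "servo_tool", "kwargs": {"commands": "0 0 0 0 0 -20 0;0 0 0 0 0 -40 0;0 0 0 0 0 -50 0;0 0 0 0 0 -42 0;0 0 -0.1 0 0 0 0"}}

```text
time_s: 5.2
eef_pos: [0.5694, 0.0908, 0.2336]
eef_rot: [-0.0, 0.998, -0.061, 0.004]
wrist_force: [0.2, 0.7, -3.7]
opening: 0.249
grasp_force: 59.2
```

Emit:
{"fn": "servo_tool", "kwargs": {"commands": "0 0 -0.17 0 0 0 0;0 0 -0.18 0 0 0 0;0 0 -0.18 0 0 0 0;0 0 -0.18 0 0 0 0;0 0 -0.18 0 0 0 0"}}

```text
time_s: 5.82
eef_pos: [0.5666, 0.0909, 0.2285]
eef_rot: [-0.0, 0.927, 0.376, -0.001]
wrist_force: [0.1, -0.4, -3.2]
opening: 0.253
grasp_force: 59.2
```

Emit:
{"fn": "servo_tool", "kwargs": {"commands": "0 0 -0.18 0 0 0 0;0 0 -0.18 0 0 0 0;0 0 -0.18 0 0 0 0;0 0 -0.18 0 0 0 0;0 0 -0.12 0 0 0 0"}}

```text
time_s: 6.45
eef_pos: [0.5666, 0.0909, 0.2285]
eef_rot: [-0.001, 0.693, 0.721, -0.001]
wrist_force: [-0.2, 0.3, -3.7]
opening: 0.254
grasp_force: 59.2
```

```bash
python3 -c "
from h import *
go((.5053,-.1742,.23),-1.537)
cv2.imwrite('pics/t1.png',cv2.resize(camera('top')[150:250,310:450],(700,500),interpolation=3))"
```

```text
t 6.45 p [0.5666 0.0909 0.2285] q [-0.05  0.18  1.61 -0.    1.35 -0.09] F [-0.2  0.3 -3.7] open 0.254 g 59.2
scoop yaw -1.5322 pitch -0.0001 roll -0.0017
shift [-262.5  -71.5   -1.4] turn [-0.0017 -0.0001  0.0048]
```

View pics/t1.png

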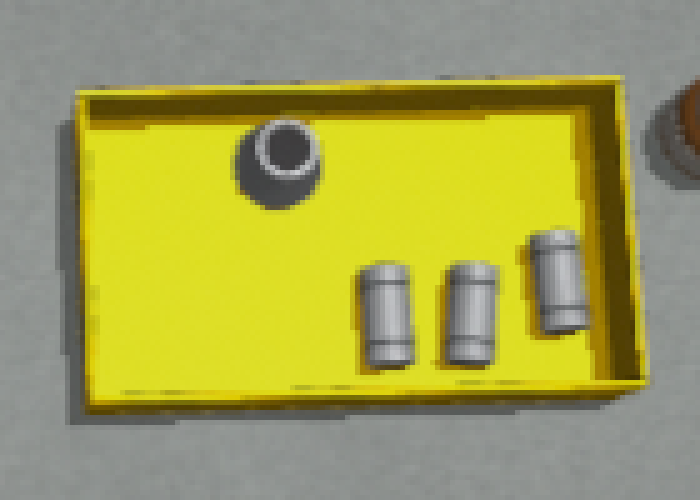

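Picture: cap at crop (288,150), clear of the lane, and sleeves at (386,316), (470,316) and (560,281). I'll check the lane in the tote frame while moving above the left end.

Emit:
{"fn": "servo_tool", "kwargs": {"commands": "0 0 0.005 -50 -14 0 0;0 0 0 -53 -14.5 0 0;0 0 0 -53 -14.5 0 0;0 0 0 -53 -14.5 0 0;0 0 0 -53 -14.5 0 0"}}

```text
time_s: 7.12
eef_pos: [0.5022, -0.1746, 0.2289]
eef_rot: [-0.0, 0.697, 0.717, -0.0]
wrist_force: [1.2, -0.4, -3.7]
opening: 0.251
grasp_force: 59.4
```

```bash
python3 -c "
from h import *
go((.5053,-.1742,.09),-1.537)
c,s=np.cos(.034),np.sin(.034)
def tf(u,v,z):
    d=ray('top',310+u/5-.4,150+v/5-.4,z)[:2]-[.5415,-.268]; return [round(c*d[0]+s*d[1],4),round(-s*d[0]+c*d[1],4)]
print('cap top',tf(288,150,.055),'foot c',tf(278,168,.005))
for u,v in((386,316),(470,316),(560,281)): print('sl',tf(u,v,.028))
for u,v in((380,265),(392,367),(465,263),(472,365),(553,230),(570,332)): print('end',tf(u,v,.02))
for y in (-.16,0,.16):
  for x in(-.09,-.031+.053,-.031-.053): print(x,y,(proj('top',[.5415+c*x-s*y,-.268+s*x+c*y,.005])[0]-[310,150]+.4)*5)
"
```

```text
t 7.12 p [ 0.5022 -0.1746  0.2289] q [-0.56  0.09  1.72  0.    1.34 -0.59] F [ 1.2 -0.4 -3.7] open 0.251 g 59.4
scoop yaw -1.5436 pitch -0.0003 roll -0.0004
shift [  0.2   3.2 138.9] turn [-0.0004 -0.0003 -0.0066]
cap top [np.float64(0.0559), np.float64(0.039)] foot c [np.float64(0.0562), np.float64(0.0382)]
sl [np.float64(-0.0427), np.float64(-0.0193)]
sl [np.float64(-0.044), np.float64(-0.0706)]
sl [np.float64(-0.0239), np.float64(-0.1273)]
end [np.float64(-0.0098), np.float64(-0.0192)]
end [np.float64(-0.0729), np.float64(-0.0226)]
end [np.float64(-0.0099), np.float64(-0.0717)]
end [np.float64(-0.073), np.float64(-0.0716)]
end [np.float64(0.0094), np.float64(-0.1277)]
end [np.float64(-0.0544), np.float64(-0.1332)]
-0.09 -0.16 [611.0669501  391.67924083]
0.022 -0.16 [596.36674447 213.46874989]
-0.08399999999999999 -0.16 [610.26717838 381.98361385]
-0.09 0 [352.41553926 398.8425452 ]
0.022 0 [341.86958573 219.91568703]
-0.08399999999999999 0 [351.84175154 389.10743366]
-0.09 0.16 [ 91.98777888 406.05504524]
0.022 0.16 [ 85.6531102  226.40617801]
-0.08399999999999999 0.16 [ 91.64310195 396.28013458]
```

Emit:
{"fn": "servo_tool", "kwargs": {"commands": "0 0 0 0 0 20 0;0 0 0 0 0 40 0;0 0 0 0 0 20 0;0 0 0 0 0 0 0;0 0 0 0 0 0 0"}}

```text
time_s: 7.75
eef_pos: [0.5036, -0.1734, 0.1502]
eef_rot: [0.001, 0.697, 0.717, 0.0]
wrist_force: [0.3, 0.3, -2.7]
opening: 0.251
grasp_force: 59.4
```

```bash
python3 -c "
from h import *
go((.5063,-.1742,.083),-1.537)"
```

```text
t 7.75 p [ 0.5036 -0.1734  0.1502] q [-0.55  0.18  1.79 -0.    1.18 -0.58] F [ 0.3  0.3 -2.7] open 0.251 g 59.4
scoop yaw -1.5425 pitch 0.0006 roll 0.0009
shift [-0.8  2.6 67.2] turn [ 0.0009  0.0006 -0.0055]
```

Emit:
{"fn": "servo_tool", "kwargs": {"commands": "0 0 -0.0055 -0.8 2.6 10 0;0 0 0 0 0 30 0;0 0 0 0 0 20 0;0 0 0 0 0 7 0;0 0 0 0 0 0 0"}}

```text
time_s: 8.38
eef_pos: [0.506, -0.174, 0.0824]
eef_rot: [0.0, 0.695, 0.719, -0.0]
wrist_force: [-0.0, -0.3, -2.8]
opening: 0.25
grasp_force: 59.5
```

Emit:
{"fn": "servo_tool", "kwargs": {"commands": "0 0 0 0 0 1.5 0;0 0 0 0 0 0 0;0 0 0 0 0 1 0;0 0 0 0 0 0 0"}}

```text
time_s: 8.88
eef_pos: [0.5063, -0.1744, 0.0807]
eef_rot: [0.001, 0.695, 0.719, 0.0]
wrist_force: [-0.6, -1.1, 3.5]
opening: 0.251
grasp_force: 60.3
```

```bash
python3 -c "
from h import *
go((.5063,-.1742,.080),-1.537)
cv2.imwrite('pics/s2.png',cv2.resize(camera('scene')[130:250,170:330],(800,600),interpolation=3))"
```

```text
t 8.88 p [ 0.5063 -0.1744  0.0807] q [-0.55  0.28  1.82 -0.    1.04 -0.59] F [-0.6 -1.1  3.5] open 0.251 g 60.3
scoop yaw -1.5363 pitch 0.001 roll 0.0011
shift [0.2 0.  0.7] turn [0.0011 0.001  0.0007]
```

View pics/s2.png

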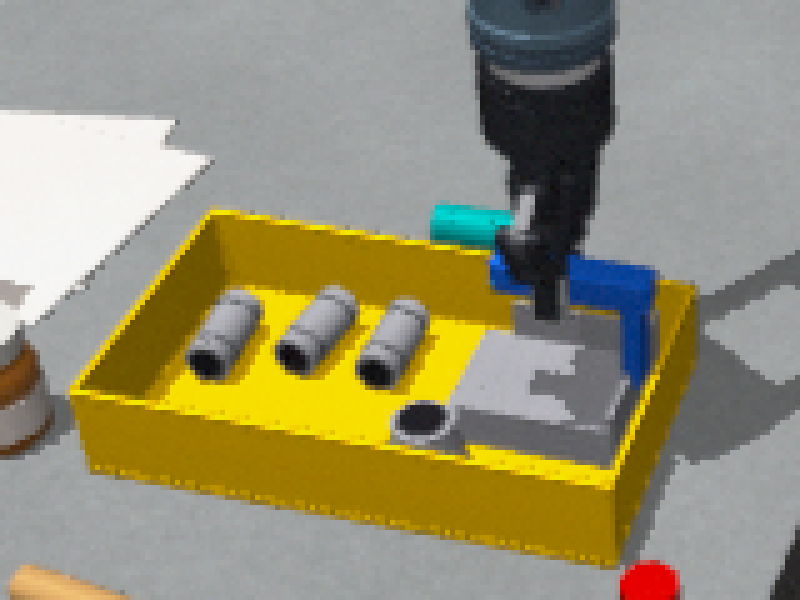

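The scoop is flat on the floor (6 N net down), with the nose short of all three sleeves and the cap to its side. Now the run.

Emit:
{"fn": "servo_tool", "kwargs": {"commands": "0 0.01 0 -6 0 -0.5 0;0 0 0 -12 0 0 0;0 0 0 -12 0 0 0;0 0 0 -12 0 0 0;0 0 0 -12 0 0 0"}}

```text
time_s: 9.55
eef_pos: [0.5085, -0.2284, 0.0808]
eef_rot: [-0.003, 0.695, 0.719, 0.004]
wrist_force: [0.7, 5.6, 9.0]
opening: 0.249
grasp_force: 61.1
```

Emit:
{"fn": "servo_tool", "kwargs": {"commands": "0 0 0 -12 0 0 0;0 0 0 -12 0 0 0;0 0 0 -12 0 0 0;0 0 0 -12 0 0 0;0 0 0 0 0 0 0"}}

```text
time_s: 10.18
eef_pos: [0.5105, -0.2778, 0.0807]
eef_rot: [-0.002, 0.695, 0.719, 0.004]
wrist_force: [0.6, -1.1, 6.1]
opening: 0.246
grasp_force: 60.9
```

```bash
python3 -c "
from h import *
c,s=np.cos(.034),np.sin(.034)
tw=lambda x,y:(.5415+c*x-s*y,-.268+s*x+c*y)
go((*tw(-.032,-.160+.071),.0807),-1.537)
cv2.imwrite('pics/s3.png',cv2.resize(camera('scene')[130:250,170:330],(800,600),interpolation=3))"
```

```text
t 10.18 p [ 0.5105 -0.2778  0.0807] q [-0.71  0.37  1.7   0.01  1.07 -0.74] F [ 0.6 -1.1  6.1] open 0.246 g 60.9
scoop yaw -1.5369 pitch -0.0077 roll 0.0028
shift [-80.2  -0.7  -0.7] turn [ 0.0028 -0.0077  0.0001]
```

View pics/s3.png

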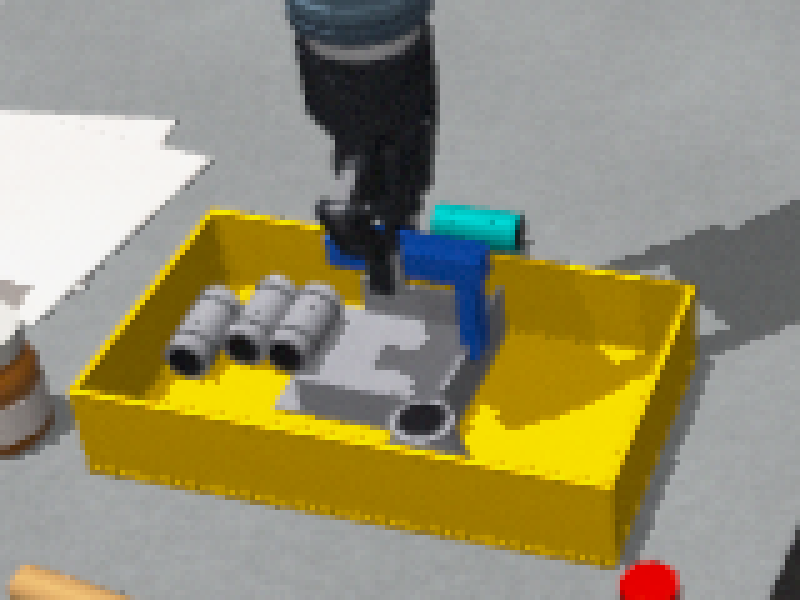

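The first sleeve is at the nose and the row is packed against the end wall. About 80 mm left to run.

Emit:
{"fn": "servo_tool", "kwargs": {"commands": "0 0 0 -9 0 0 0;0 0 0 -9 0 0 0;0 0 0 -9 0 0 0;0 0 0 -9 0 0 0;0 0 0 -9 0 0 0"}}

```text
time_s: 10.85
eef_pos: [0.5122, -0.321, 0.0808]
eef_rot: [-0.003, 0.695, 0.719, 0.004]
wrist_force: [-0.0, 7.7, 13.1]
opening: 0.249
grasp_force: 61.8
```

Emit:
{"fn": "servo_tool", "kwargs": {"commands": "0 0 0 -8 0 0 0;0 0 0 -8 0 0 0;0 0 0 -6 0 0 0;0 0 0 -4 0 0 0;0 0 0 0 0 0 0"}}

```text
time_s: 11.48
eef_pos: [0.5132, -0.3473, 0.0807]
eef_rot: [-0.002, 0.695, 0.719, 0.004]
wrist_force: [1.4, 6.2, 12.8]
opening: 0.251
grasp_force: 61.8
```

```bash
python3 -c "
from h import *
c,s=np.cos(.034),np.sin(.034)
tw=lambda x,y:(.5415+c*x-s*y,-.268+s*x+c*y)
go((*tw(-.032,-.160+.071),.0807),-1.537)
cv2.imwrite('pics/s4.png',cv2.resize(camera('scene')[130:250,170:330],(800,600),interpolation=3))"
```

```text
t 11.47 p [ 0.5132 -0.3473  0.0807] q [-0.79  0.45  1.59  0.01  1.11 -0.83] F [ 1.4  6.2 12.8] open 0.251 g 61.8
scoop yaw -1.5362 pitch -0.0095 roll 0.0028
shift [-10.8  -1.   -0.1] turn [ 0.0028 -0.0095  0.0008]
```

View pics/s4.png

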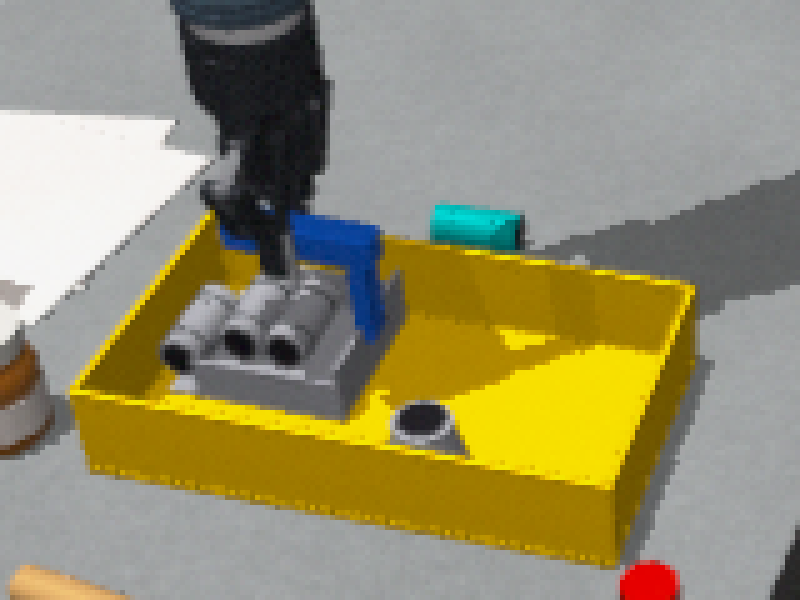

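Two sleeves are inside and the third is mounting the nose against the end wall. 10 mm to go.

Emit:
{"fn": "servo_tool", "kwargs": {"commands": "0 0 0 -4 0 0 0;0 0 0 -3 0 0 0;0 0 0 -2 0 0 0;0 0 0 0 0 0 0"}}

```text
time_s: 12.02
eef_pos: [0.5135, -0.3557, 0.0808]
eef_rot: [-0.003, 0.695, 0.719, 0.005]
wrist_force: [-0.2, 8.4, 15.3]
opening: 0.249
grasp_force: 62.0
```

```bash
python3 -c "
from h import *
c,s=np.cos(.034),np.sin(.034)
tw=lambda x,y:(.5415+c*x-s*y,-.268+s*x+c*y)
go((*tw(-.032,-.160+.071),.0807),-1.537)"
```

```text
t 12.03 p [ 0.5135 -0.3557  0.0808] q [-0.8   0.46  1.58  0.01  1.11 -0.84] F [-0.2  8.4 15.3] open 0.249 g 62.0
scoop yaw -1.536 pitch -0.0102 roll 0.0027
shift [-2.3 -1.1  0.1] turn [ 0.0027 -0.0102  0.001 ]
```

Emit:
{"fn": "servo_tool", "kwargs": {"commands": "0 0 0 -1.5 0 0 0;0 -0.05 0 3.6 0 -2.9 0;0 -0.05 0 3.8 0 -2.8 0;0 -0.05 0 3.8 0 -2.7 0;0 -0.05 0 3.8 0 -2.7 0"}}

```text
time_s: 12.65
eef_pos: [0.5116, -0.342, 0.0883]
eef_rot: [0.069, 0.692, 0.716, -0.066]
wrist_force: [-0.4, 1.7, -4.8]
opening: 0.248
grasp_force: 59.2
```

Emit:
{"fn": "servo_tool", "kwargs": {"commands": "0 -0.05 0 3.8 0 -2.7 0;0 -0.05 0 3.8 0 -2.7 0;0 -0.05 0 3.8 0 -2.7 0;0 -0.05 0 3.8 0 -2.7 0;0 0 0 0 0 0 0"}}

```text
time_s: 13.28
eef_pos: [0.5101, -0.3229, 0.0934]
eef_rot: [0.138, 0.681, 0.706, -0.135]
wrist_force: [0.8, 0.4, -5.0]
opening: 0.245
grasp_force: 59.6
```

```bash
python3 -c "
from h import *
go((.51,-.35,.24),-1.537,.4)
cv2.imwrite('pics/s5.png',cv2.resize(camera('scene')[130:250,170:330],(800,600),interpolation=3))"
```

```text
t 13.28 p [ 0.5101 -0.3229  0.0934] q [-0.6   0.32  1.8  -0.43  0.84 -0.38] F [ 0.8  0.4 -5. ] open 0.245 g 59.6
scoop yaw -1.5344 pitch 0.3873 roll -0.0026
shift [ -80.5   -1.4 -125.5] turn [-0.0016 -0.0127  0.0024]
```

View pics/s5.png

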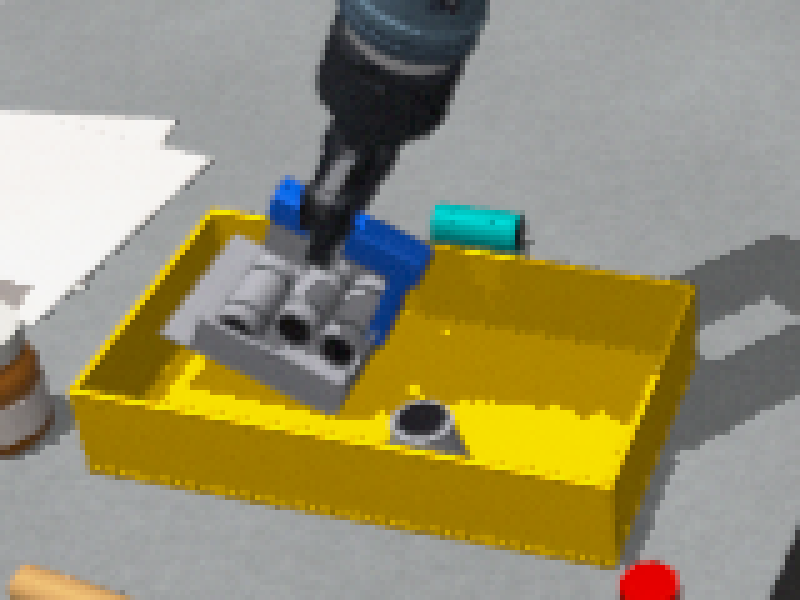

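All three sleeves sit inside the tilted scoop with a 5 N load, and the cap hasn't moved. Lift straight up, then turn the nose toward the robot with the tilt kept.

Emit:
{"fn": "servo_tool", "kwargs": {"commands": "0 0 0 -6 0 -15 0;0 0 0 -13 0 -33 0;0 0 0 -15 0 -38 0;0 0 0 -15 0 -38 0;0 0 0 -12 0 -30 0"}}

```text
time_s: 13.95
eef_pos: [0.5112, -0.3227, 0.2641]
eef_rot: [0.14, 0.682, 0.705, -0.134]
wrist_force: [0.9, -0.1, -5.9]
opening: 0.25
grasp_force: 59.7
```

Emit:
{"fn": "servo_tool", "kwargs": {"commands": "0.02 0 0.05 0 0 0 0;0.04 0 0.1 0 0 0 0;0.05 0 0.123 0 0 0 0;0.05 0 0.123 0 0 0 0;0.05 0 0.123 0 0 0 0"}}

```text
time_s: 14.58
eef_pos: [0.5111, -0.3224, 0.2619]
eef_rot: [0.097, 0.852, 0.488, -0.166]
wrist_force: [0.6, -0.5, -4.1]
opening: 0.248
grasp_force: 59.7
```

Emit:
{"fn": "servo_tool", "kwargs": {"commands": "0.05 0 0.123 0 0 0 0;0.05 0 0.123 0 0 0 0;0.05 0 0.123 0 0 0 0;0.05 0 0.123 0 0 0 0;0.05 0 0.123 0 0 0 0"}}

```text
time_s: 15.2
eef_pos: [0.5114, -0.3226, 0.2618]
eef_rot: [0.038, 0.964, 0.184, -0.187]
wrist_force: [-0.5, -0.7, -5.4]
opening: 0.249
grasp_force: 59.7
```

Emit:
{"fn": "servo_tool", "kwargs": {"commands": "0.05 0 0.123 0 0 0 0;0.05 0 0.123 0 0 0 0;0.05 0 0.123 0 0 0 0;0.03 0 0.07 0 0 0 0;0 0 0 0 0 0 0"}}

```text
time_s: 15.82
eef_pos: [0.5111, -0.3234, 0.2615]
eef_rot: [-0.008, 0.981, -0.046, -0.19]
wrist_force: [0.7, 0.6, -4.7]
opening: 0.247
grasp_force: 59.7
```

```bash
python3 -c "
from h import *
go((.54,.332,.24),3.14159,.39)"
```

```text
t 15.82 p [ 0.5111 -0.3234  0.2615] q [-0.65  0.48  1.21 -0.21  1.78  1.  ] F [ 0.7  0.6 -4.7] open 0.247 g 59.7
scoop yaw 3.0474 pitch 0.3825 roll 0.0026
shift [ -22.4 -655.3   30.5] turn [-0.0329 -0.0074 -0.0873]
```

Emit:
{"fn": "servo_tool", "kwargs": {"commands": "-0.033 -0.007 -0.087 0 0 0 0;0 0 0 0 -15 0 0;0 0 0 0 -35 0 0;0 0 0 0 -45 0 0;0 0 0 0 -50 0 0"}}

```text
time_s: 16.45
eef_pos: [0.5108, -0.1751, 0.2611]
eef_rot: [-0.0, 0.981, -0.0, -0.194]
wrist_force: [0.3, 0.6, -5.2]
opening: 0.246
grasp_force: 59.7
```

Emit:
{"fn": "servo_tool", "kwargs": {"commands": "0 0 0 0 -50 0 0;0 0 0 0 -50 0 0;0 0 0 0 -50 0 0;0 0 0 0 -50 0 0;0 0 0 0 -50 0 0"}}

```text
time_s: 17.08
eef_pos: [0.5105, 0.0754, 0.2614]
eef_rot: [-0.0, 0.981, 0.0, -0.194]
wrist_force: [-0.1, -0.6, -4.5]
opening: 0.248
grasp_force: 59.7
```

Emit:
{"fn": "servo_tool", "kwargs": {"commands": "0 0 0 0 -50 0 0;0 0 0 0 -50 0 0;0 0 0 0 -50 0 0;0 0 0 0 -50 0 0;0 0 0 0 -40 0 0"}}

```text
time_s: 17.7
eef_pos: [0.5099, 0.3156, 0.2613]
eef_rot: [-0.0, 0.981, 0.001, -0.194]
wrist_force: [-0.4, -0.5, -5.0]
opening: 0.248
grasp_force: 59.7
```

Emit:
{"fn": "servo_tool", "kwargs": {"commands": "0 0 0 0 -15 0 0;0 0 0 0 -5 0 0;0 0 0 0 0 0 0"}}

```text
time_s: 18.08
eef_pos: [0.5108, 0.3323, 0.2607]
eef_rot: [0.0, 0.981, -0.0, -0.195]
wrist_force: [0.4, 0.1, -4.1]
opening: 0.249
grasp_force: 59.8
```

```bash
python3 -c "
from h import *
go((.523,.332,.2),3.14159,.1)"
```

```text
t 18.07 p [0.5108 0.3323 0.2607] q [0.32 0.48 1.2  0.12 1.82 1.9 ] F [ 0.4  0.1 -4.1] open 0.249 g 59.8
scoop yaw 3.1409 pitch 0.3918 roll 0.0007
shift [34.4  0.3 51.5] turn [ 0.0005  0.2918 -0.0005]
```

Emit:
{"fn": "servo_tool", "kwargs": {"commands": "0 0.06 0 9 0 13 0;0 0.07 0 9 0 13 0;0 0.07 0 9 0 13 0;0 0.07 0 8 0 13 0;0 0 0 0 0 0 0"}}

```text
time_s: 18.7
eef_pos: [0.5278, 0.3314, 0.2001]
eef_rot: [0.001, 0.998, -0.001, -0.063]
wrist_force: [-0.1, -0.3, -4.4]
opening: 0.25
grasp_force: 59.8
```

```bash
python3 -c "
from h import *
go((.523,.332,.092),3.14159,.1)"
```

```text
t 18.7 p [0.5278 0.3314 0.2001] q [0.35 0.39 1.42 0.04 1.46 1.91] F [-0.1 -0.3 -4.4] open 0.25 g 59.8
scoop yaw 3.1403 pitch 0.1252 roll 0.0013
shift [  8.7  -0.7 107.8] turn [ 0.0012  0.0252 -0.0013]
```

Emit:
{"fn": "servo_tool", "kwargs": {"commands": "0 0 0 1.5 -0.7 18 0;0 0 0 2.2 0 27 0;0 0 0 2.2 0 27 0;0 0 0 1.8 0 22 0;0 0 0 1 0 12 0"}}

```text
time_s: 19.32
eef_pos: [0.5241, 0.3329, 0.0923]
eef_rot: [0.001, 0.998, -0.0, -0.063]
wrist_force: [0.0, 0.2, -4.0]
opening: 0.249
grasp_force: 59.8
```

Emit:
{"fn": "servo_tool", "kwargs": {"commands": "0 0 0 0 0 1 0;0 0 0 0 0 0 0"}}

```text
time_s: 19.58
eef_pos: [0.5255, 0.3338, 0.0944]
eef_rot: [-0.0, 0.998, -0.0, -0.06]
wrist_force: [0.0, 0.4, -4.9]
opening: 0.244
grasp_force: 59.8
```

```bash
python3 -c "
from h import *
go((.523,.332,.092),3.14159,.1)
T=camera('top');S=camera('scene')
a=cv2.resize(T[165:255,140:290],(600,360),interpolation=3);b=cv2.resize(S[190:280,395:495],(600,240),interpolation=3)
cv2.imwrite('pics/unviewed.png',np.vstack([a,b]))"
```

```text
t 19.57 p [0.5255 0.3338 0.0944] q [0.35 0.5  1.49 0.04 1.27 1.91] F [ 0.   0.4 -4.9] open 0.244 g 59.8
scoop yaw 3.1416 pitch 0.1207 roll -0.0005
shift [-2.2  1.8  2.6] turn [-0.0005  0.0207 -0.    ]
```

Emit:
{"fn": "servo_tool", "kwargs": {"commands": "0 0.05 0 -3.8 0.5 4.2 0;0 0.05 0 -3.8 0.5 4.2 0;0 0.03 0 -2.3 0 2 0;0 0.05 0 -4 0 -3.5 0;0 0.05 0 -4 0 -3.5 0"}}

```text
time_s: 20.3
eef_pos: [0.5062, 0.3329, 0.0918]
eef_rot: [-0.0, 0.998, -0.0, 0.055]
wrist_force: [0.0, -1.1, -4.9]
opening: 0.249
grasp_force: 59.8
```

Emit:
{"fn": "servo_tool", "kwargs": {"commands": "0 0.05 0 -4 0 -3.5 0;0 0.05 0 -4 0 -3.5 0;0 0.05 0 -4 0 -3.5 0;0 0.05 0 -4 0 -3.5 0;0 0 0 0 0 0 0"}}

```text
time_s: 20.92
eef_pos: [0.4869, 0.333, 0.1025]
eef_rot: [-0.0, 0.988, 0.0, 0.154]
wrist_force: [-0.2, -0.5, -3.9]
opening: 0.247
grasp_force: 60.0
```

```bash
cat >> h.py <<'E'
def nose():
    o,p,R=st(); S=R@np.diag([-1,1,-1]); print("nose",(p+S@[.071,0,-.0757]).round(4),"heel",(p+S@[-.053,0,-.0757]).round(4))
E
python3 -c "
from h import *
go((.523,.332,.092),3.14159,-.6); nose()"
```

```text
t 20.93 p [0.4869 0.333  0.1025] q [ 0.47  0.23  1.87 -0.2   0.77  2.17] F [-0.2 -0.5 -3.9] open 0.247 g 60.0
scoop yaw -3.1408 pitch -0.3083 roll -0.0004
shift [31.2  1.  20.9] turn [-0.0008  0.2917  0.0007]
nose [0.4423 0.333  0.0088] heel [0.5604 0.3331 0.0465]
```

Emit:
{"fn": "servo_tool", "kwargs": {"commands": "0 0.05 0 -4 0 -3.6 0;0 0.05 0 -4 0 -3.6 0;0 0.04 0 6 0 1.1 0;0 0.04 0 6 0 1.2 0;0 0.04 0 6 0 1.4 0"}}

```text
time_s: 21.55
eef_pos: [0.4966, 0.3327, 0.1111]
eef_rot: [-0.0, 0.965, -0.001, 0.262]
wrist_force: [-0.1, 0.5, -4.2]
opening: 0.252
grasp_force: 60.1
```

Emit:
{"fn": "servo_tool", "kwargs": {"commands": "0 0.04 0 5.5 0 1.8 0;0 0.04 0 5.5 0 2 0;0 0.04 0 5.3 0 2.2 0;0 0.04 0 5 0 2.4 0;0 0 0 0 0 0 0"}}

```text
time_s: 22.18
eef_pos: [0.5185, 0.3325, 0.1153]
eef_rot: [0.0, 0.941, -0.0, 0.337]
wrist_force: [-0.1, -0.3, -3.7]
opening: 0.249
grasp_force: 60.2
```

```bash
python3 -c "
from h import *
go((.523,.332,.092),3.14159,-.6); nose()
T=camera('top');S=camera('scene')
a=cv2.resize(T[165:255,140:290],(600,360),interpolation=3);b=cv2.resize(S[190:280,395:495],(600,240),interpolation=3)
cv2.imwrite('pics/d2.png',np.vstack([a,b]))
# dark/gray pixels within tray in scene image
h=cv2.cvtColor(S,cv2.COLOR_BGR2HSV)[205:270,422:482]; print((h[...,1]<60).sum())"
```

```text
t 22.18 p [0.5185 0.3325 0.1153] q [ 0.55  0.2   2.02 -0.87  0.45  2.83] F [-0.1 -0.3 -3.7] open 0.249 g 60.2
scoop yaw 3.1411 pitch -0.6879 roll 0.0006
shift [-11.3   0.5  20.9] turn [ 0.0008 -0.0879 -0.0004]
nose [0.5117 0.3325 0.0118] heel [0.6075 0.3324 0.0905]
1475
```

Emit:
{"fn": "servo_tool", "kwargs": {"commands": "0 0 0 5 0 -2 0;0 0 0 9 0 -5 0;0 0 0 9 0 -5 0;0 0 0 12 0 -10 0;0 0 0 0 0 0 0"}}

```text
time_s: 22.9
eef_pos: [0.5324, 0.3333, 0.1566]
eef_rot: [-0.001, 0.941, -0.0, 0.339]
wrist_force: [0.3, -0.6, -3.1]
opening: 0.248
grasp_force: 60.2
```

Emit:
{"fn": "servo_tool", "kwargs": {"commands": "0 0 0 20 0 -20 0;0 0 0 25 0 -30 0;0 0 0 25 0 -30 0;0 0 0 0 0 0 0;0 0 0 0 0 0 0"}}

```text
time_s: 23.52
eef_pos: [0.5334, 0.332, 0.2585]
eef_rot: [0.001, 0.942, -0.0, 0.336]
wrist_force: [0.5, -0.5, -3.9]
opening: 0.247
grasp_force: 60.3
```

```bash
python3 -c "
from h import *
go((.5682,.0909,.2),2.9165,0); nose()
T=camera('top');S=camera('scene')
a=cv2.resize(T[165:255,140:290],(600,360),interpolation=3);b=cv2.resize(S[170:280,385:495],(600,240),interpolation=3)
cv2.imwrite('pics/d3.png',np.vstack([a,b]))
h=cv2.cvtColor(T,cv2.COLOR_BGR2HSV)[183:241,157:206]; m=(h[...,1]<80).astype(np.uint8)
n,l,s,c=cv2.connectedComponentsWithStats(m)
for i in range(1,n):
  if s[i,4]>20: print(s[i],c[i]+[157,183])
"
```

```text
t 23.52 p [0.5334 0.332  0.2585] q [ 0.53 -0.01  1.91 -0.52  0.7   2.42] F [ 0.5 -0.5 -3.9] open 0.247 g 60.3
scoop yaw -3.1412 pitch -0.6857 roll 0.0015
shift [-10.2 241.   67.6] turn [-0.0758 -0.6829  0.2161]
nose [0.5264 0.3319 0.1549] heel [0.6223 0.332  0.2335]
[  0   0  31  25 485] [169.11134021 191.85979381]
[  8  29  28  29 618] [177.8171521  225.97249191]
```

The tray's grey area of about 618 px matches three sleeves. Level the scoop and take it to the mat.

Emit:
{"fn": "servo_tool", "kwargs": {"commands": "0 -0.1 0 0 20 0 0;0 -0.15 0 0 45 0 0;0 -0.15 0 0 50 0 0;0 -0.15 0 0 50 0 0;0 -0.135 0 0 45 0 0"}}

```text
time_s: 24.25
eef_pos: [0.534, 0.1206, 0.2596]
eef_rot: [0.0, 1.0, -0.0, -0.001]
wrist_force: [1.3, 0.2, -2.9]
opening: 0.25
grasp_force: 60.1
```

Emit:
{"fn": "servo_tool", "kwargs": {"commands": "0 0 0.11 0 20 0 0;0 0 0.115 0 10 0 0;0 0 0 0 0 0 0;0 0 0 0 0 0 0"}}

```text
time_s: 24.75
eef_pos: [0.5329, 0.0931, 0.2596]
eef_rot: [-0.0, 0.994, -0.111, 0.001]
wrist_force: [-0.9, -0.1, -2.3]
opening: 0.248
grasp_force: 60.1
```

```bash
python3 -c "
from h import *
go((.5672,.0909,.09),2.9165,0); nose()
T=camera('top')
cv2.imwrite('pics/d4.png',cv2.resize(T[160:260,130:310],(720,400),interpolation=3))"
```

```text
t 24.75 p [0.5329 0.0931 0.2596] q [-0.05  0.08  1.66  0.    1.4   1.75] F [-0.9 -0.1 -2.3] open 0.248 g 60.1
scoop yaw 2.919 pitch -0.0019 roll -0.0004
shift [ 33.6  -5.4 169.7] turn [-0.0004 -0.0019  0.0025]
nose [0.4638 0.1087 0.1838] heel [0.5847 0.0813 0.184 ]
```

View pics/d4.png

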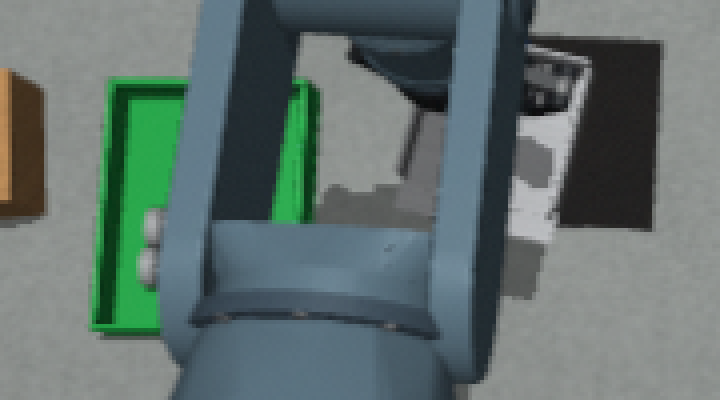

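The picture shows two sleeve ends in the tray at (152,225) and (148,265), with the arm hiding the rest. The visible scoop floor is empty. Set it down.

Emit:
{"fn": "servo_tool", "kwargs": {"commands": "0 0 0 18 -1 20 0;0 0 0 18.5 -1 45 0;0 0 0 0 0 50 0;0 0 0 0 0 40 0;0 0 0 0 0 17 0"}}

```text
time_s: 25.42
eef_pos: [0.5678, 0.0873, 0.0858]
eef_rot: [-0.0, 0.994, -0.111, -0.001]
wrist_force: [-0.3, -0.4, -2.2]
opening: 0.251
grasp_force: 60.0
```

Emit:
{"fn": "servo_tool", "kwargs": {"commands": "0 0 0 0 0 3 0;0 0 0 0 0 3 0;0 0 0 0 0 1.5 0;0 0 0 0 0 0 0;0 0 0 0 0 0 0"}}

```text
time_s: 26.05
eef_pos: [0.5702, 0.0865, 0.0817]
eef_rot: [-0.0, 0.994, -0.112, 0.002]
wrist_force: [0.1, -0.4, -2.6]
opening: 0.246
grasp_force: 60.0
```

```bash
python3 -c "
from h import *
go((.57,.089,.0786),2.9165,0); nose()"
```

```text
t 26.05 p [0.5702 0.0865 0.0817] q [-0.06  0.36  1.72  0.    1.06  1.74] F [ 0.1 -0.4 -2.6] open 0.246 g 60.0
scoop yaw 2.9167 pitch -0.0041 roll -0.0009
shift [-0.7 -2.4  3.1] turn [-0.0009 -0.0041  0.0002]
nose [0.5013 0.1023 0.0057] heel [0.6221 0.0746 0.0062]
```

Emit:
{"fn": "servo_tool", "kwargs": {"commands": "0 0 0 0 0 1.5 0;0 0 0 0 0 1 0;0 0 0 0 0 0.7 0;0 0 0 0 0 0 0"}}

```text
time_s: 26.55
eef_pos: [0.5699, 0.0866, 0.0787]
eef_rot: [-0.0, 0.994, -0.112, 0.002]
wrist_force: [-4.4, 0.9, 5.3]
opening: 0.248
grasp_force: 61.2
```

Emit:
{"fn": "servo_tool", "kwargs": {"commands": "0 0 0 0 0 0.4 0;0 0 0 0 0 0 0;0 0 0 0 0 0 0"}}

```text
time_s: 26.92
eef_pos: [0.5699, 0.0867, 0.0786]
eef_rot: [-0.0, 0.994, -0.112, 0.002]
wrist_force: [-5.7, 0.9, 8.5]
opening: 0.246
grasp_force: 61.8
```

Contact at the original grip height, so open and rise straight up.

Emit:
{"fn": "servo_tool", "kwargs": {"commands": "0 0 0 0 0 -0.8 0;0 0 0 0 0 0 0.4;0 0 0 0 0 0 1;0 0 0 0 0 0 1;0 0 0 0 0 0 1"}}

```text
time_s: 27.55
eef_pos: [0.5698, 0.0865, 0.0782]
eef_rot: [-0.0, 0.994, -0.112, 0.002]
wrist_force: [0.1, 0.5, 0.7]
opening: 0.991
grasp_force: 0.0
```

Emit:
{"fn": "servo_tool", "kwargs": {"commands": "0 0 0 0 0 0 1;0 0 0 0 0 -10 1;0 0 0 0 0 -30 1;0 0 0 0 0 -50 1;0 0 0 0 0 -60 1"}}

```text
time_s: 28.18
eef_pos: [0.5685, 0.0865, 0.2295]
eef_rot: [-0.0, 0.994, -0.112, 0.001]
wrist_force: [0.9, -0.2, -0.5]
opening: 0.998
grasp_force: 0.0
```

Emit:
{"fn": "servo_tool", "kwargs": {"commands": "0 0 0 0 0 -60 1;0 0 0 30 0 -20 1;0 0 0 0 50 0 1;0 0 0 0 50 0 1;0 0 0 0 50 0 1"}}

```text
time_s: 28.8
eef_pos: [0.5644, -0.0676, 0.3092]
eef_rot: [-0.0, 0.994, -0.112, 0.002]
wrist_force: [-0.0, -0.2, 0.1]
opening: 0.997
grasp_force: 0.0
```

Emit:
{"fn": "servo_tool", "kwargs": {"commands": "0 0 0 0 50 0 1;0 0 0 0 50 0 1;0 0 0 0 50 0 1;0 0 0 0 0 0 1;0 0 0 0 0 0 1"}}

```text
time_s: 29.42
eef_pos: [0.5314, -0.2124, 0.3086]
eef_rot: [-0.0, 0.994, -0.113, 0.002]
wrist_force: [-0.2, 0.2, -0.8]
opening: 0.999
grasp_force: 0.0
```

```bash
python3 -c "
from h import *
o,p,R=st(); print(o['time_s'],p,o['opening'])
T=camera('top');S=camera('scene'); cv2.imwrite('pics/e_t.png',T);cv2.imwrite('pics/e_s.png',S)
B=((100,120,40),(125,255,255)); f=lambda m:(cv2.morphologyEx(m,cv2.MORPH_CLOSE,np.ones((3,3)))>0).astype(np.float32)
print('scoop',fit(BAR,(.559,.09,2.917),.003,[('top',f(mask(T,*B,(235,155,300,225)))),('scene',f(mask(S,*B,(340,195,385,260))))]))
for nm,I,b in(('tray top',T,(157,183,206,241)),('tray scene',S,(428,213,478,264)),('tote',T,(328,172,436,226))):
  m=(cv2.cvtColor(I,cv2.COLOR_BGR2HSV)[b[1]:b[3],b[0]:b[2],1]<90).astype(np.uint8)
  n,l,s,c=cv2.connectedComponentsWithStats(m)
  for i in range(1,n):
    if s[i,4]>15: print(nm,s[i],c[i]+b[:2])
T0=cv2.imread('pics/top0.png'); d=cv2.absdiff(T,T0).max(2)[100:270,130:480]>60
n,l,s,c=cv2.connectedComponentsWithStats(d.astype(np.uint8))
print([(s[i].tolist(),(c[i]+[130,100]).round().tolist()) for i in range(1,n) if s[i,4]>12])
g=cv2.cvtColor(T,cv2.COLOR_BGR2GRAY)[211:241:2,164:198:2]; print(g)
"
```

```text
29.425 [ 0.53137569 -0.21238658  0.30864791] 0.9988141830560632
scoop (array([0.5594, 0.0887, 2.9415]), np.float64(129.9))
tray top [  7  29  29  29 627] [177.784689   225.99521531]
tray scene [  9   1  30  28 550] [452.1        227.61272727]
tray scene [40  0 10  7 19] [474.31578947 214.26315789]
tote [   0    0  108   54 3631] [372.76838337 197.83475627]
[([249, 0, 22, 16, 210], [389.0, 107.0]), ([266, 4, 9, 9, 41], [400.0, 109.0]), ([235, 15, 57, 29, 462], [393.0, 134.0]), ([239, 16, 7, 11, 16], [372.0, 121.0]), ([195, 30, 123, 103, 5797], [378.0, 191.0]), ([122, 69, 9, 30, 60], [256.0, 184.0]), ([129, 68, 10, 32, 72], [263.0, 185.0]), ([110, 74, 9, 36, 52], [243.0, 194.0]), ([139, 74, 15, 5, 19], [276.0, 176.0]), ([144, 81, 10, 36, 72], [278.0, 201.0]), ([139, 103, 53, 67, 576], [300.0, 237.0]), ([34, 112, 30, 29, 637], [178.0, 226.0]), ([128, 113, 15, 4, 17], [265.0, 215.0]), ([231, 133, 22, 37, 279], [372.0, 249.0])]
[[123 124 112 108 113 112 113 112 112 110 110 111 126 127 126 126 127]
 [123 146 153 118 150 148 149 148 146  99 143 104  99 126 127 127 127]
 [123 162 174 144 172
[... 202 characters left out ...]
 74  59  74  74  74  73  74  60  72  73 106 126 127 127 127]
 [128 155 120 152 152 149 150 147 121 135 132  41 123 127 127 127 127]
 [152 176 133 174 173 172 171 168 130 165 131  12 110 127 126 128 128]
 [145 162 120 163 164 165 164 164 124 163 123   7 105 127 127 127 127]
 [130 135  93 136 137 138 140 141 108 143 124  29 125 127 126 127 126]
 [122  94  70  73  77  77  69  78  69  73  78  70  99 104 110 127 128]
 [123 119 116 117 150 144 131 152 150 148 148 139 126 144  61 111 128]
 [123 124 123 128 175 144 165 172 172 171 170 150 152 166  29 102 128]
 [123 123 123 128 166 138 158 165 166 166 166 143 150 162  19  99 127]
 [124 124 125 125 136 119 128 140 139 140 141 124 130 142  41 113 128]]
```

The tray holds three sleeves lying side by side, and the scoop stands on its mat, released. Handing in.

```bash
python3 -c "
from bench import *
print(hand_in())"
```

```text
the job is handed in; nothing more can be done
None
```

The job is handed in at about 29 s, but no verdict came back. The final images show all three chrome sleeves in the green tray and the scoop upright on its black mat, released. The end cap was undisturbed in the tote when I last saw it; the arm hid it in the final picture.

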